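# Make up two small-engine repair kits

## Task

Make up the two repair kits from the stock on the bench: the piston, the connecting rod and the brass bush go in the blue tray, the red oil filter and the green cam gear in the yellow tray. Each part goes in any compartment and must rest flat on the tray's floor, the same way up as you found it (the rod may lie either way round). Leave the black filter and the steel bush standing where they are.

Things in the scene. Friction and masses are not known exactly. Their poses are not given: they have to be found in the camera images.
- blue_tray: shallow open blue plastic kit tray, fixed: outside 136 (its x) x 240 (its y) x 14 mm high, walls 3 mm, floor 3 mm thick. Two dividers as high as the walls make three compartments, each 130 (x) x 76 mm (y), centred at tray y = -79, 0 and +79 mm, x = 0. Origin: centre of the underside, on the bench; z up. On either side of the bench, turned up to 12 degrees.
- yellow_tray: shallow open yellow plastic kit tray, fixed: outside 136 (its x) x 240 (its y) x 14 mm high, walls 3 mm, floor 3 mm thick. Two dividers as high as the walls make three compartments, each 130 (x) x 76 mm (y), centred at tray y = -79, 0 and +79 mm, x = 0. Origin: centre of the underside, on the bench; z up. On either side of the bench, turned up to 12 degrees.
- piston: small-engine piston of bright aluminium, dark ring grooves near the top, standing crown up: plain cylinder 54 mm in diameter, 46 mm high, 0.13 to 0.21 kg. Origin: centre of the underside; z up; any yaw. Loose, stands on the bench.
- conrod: dark steel connecting rod lying loose and flat, 110 mm long (its x), 20 mm thick: big eye (38 mm across) at x = +36 mm, small eye (24 mm) at x = -43 mm, between them a beam 14 mm wide (its y), x = -31 to +17 mm. Balances near its origin; grip it across the beam there. Origin: on the beam's underside; z up; 0.14 to 0.24 kg. Starts with x within 30 degrees of world x.
- brass_bush: yellow brass bush (plain ring), outside diameter 40 mm, bore 26 mm, 30 mm high, standing on its end, 0.12 to 0.2 kg. Origin: centre of the underside; z up; any yaw. Loose, stands on the bench.
- red_filter: red spin-on oil filter with a white band and white ring on top, standing: cylinder 56 mm in diameter, 66 mm high, 0.17 to 0.29 kg. Origin: centre of the underside; z up; any yaw. Loose, stands on the bench.
- cam_gear: green nylon cam gear lying flat, hub up: toothed disc 53 mm in diameter over the teeth, 16 mm thick, with a round hub 28 mm in diameter on top that ends 32 mm above the underside; can be gripped by the hub. 0.05 to 0.08 kg. Origin: centre of the underside; z up; any yaw. Loose, stands on the bench.
- black_filter: black oil filter with grey rings, same form and size as the red one (56 mm in diameter, 66 mm high); not wanted. Origin: centre of the underside; z up; any yaw. Loose, stands on the bench.
- steel_bush: grey steel bush, same form and size as the brass one (40 mm outside, 30 mm high); not wanted. Origin: centre of the underside; z up; any yaw. Loose, stands on the bench.
There are look-alikes about, which are no part of the job. Leave any orange look-alike of the red_filter alone. What is shaped like the black_filter but orange is not meant.

How it is judged:
At the end, for the whole second after the job is handed in: Piston, rod and brass bush inside the blue tray, red filter and gear inside the yellow: each on the tray floor (underside under 7 mm above the bench; the floor is at 3), upright within 0.1 rad, at rest. Black filter and steel bush upright, under 30 mm from their start (x of piston in the frame of blue_tray between -0.066 and 0.066 m and y of piston in the frame of blue_tray between -0.118 and 0.118 m and z of each of piston, conrod, brass_bush in the frame of blue_tray below 0.007 m and angle between each of piston, conrod, brass_bush, red_filter, cam_gear, black_filter, steel_bush's own z axis and vertical below 0.1 rad and linear speed of each of piston, conrod, brass_bush, red_filter, cam_gear below 0.02 m/s and x of conrod in the frame of blue_tray between -0.066 and 0.066 m and y of conrod in the frame of blue_tray between -0.118 and 0.118 m and x of brass_bush in the frame of blue_tray between -0.066 and 0.066 m and y of brass_bush in the frame of blue_tray between -0.118 and 0.118 m and x of red_filter in the frame of yellow_tray between -0.066 and 0.066 m and y of red_filter in the frame of yellow_tray between -0.118 and 0.118 m and z of each of red_filter, cam_gear in the frame of yellow_tray below 0.007 m and x of cam_gear in the frame of yellow_tray between -0.066 and 0.066 m and y of cam_gear in the frame of yellow_tray between -0.118 and 0.118 m and distance of each of black_filter, steel_bush from where it was at the start of the episode below 0.03 m); the robot touches nothing.
It fails at once if the unwanted black filter or steel bush is pushed or carried 30 mm or more from its place (distance of any of black_filter, steel_bush from where it was at the start of the episode above 0.03 m).
It also fails if it takes over 128 s, if anything falls off the work surface, if the arm or the gripper's body presses on something with over 40 N, if the wrist force passes 120 N, or if a joint passes its speed limit or range.

## Robot

A 6-joint arm with a two-finger parallel gripper is mounted at the origin on the work surface. World frame = base frame: x ahead of the robot, y to its left, z up, the work surface at z = 0. Lengths are in m, angles in rad, forces in N, time in s.
With the tool pointing down it reaches from about 0.3 to 0.75 m from the base axis. Payload 8.5 kg.
Tool frame: the origin (TCP) lies on the centre line of the jaws, within the pads' length; the fingertips stand 17 mm ahead of it and the grasp point (between the pads) lies 2 mm behind it; z points along the fingers, y is the line along which they close (so a half turn about z gives the same grasp; the last joint's range is limited). The gripper opens to 85 mm and grips with 20 to 120 N. Pads are 22 mm wide; open, the fingers measure 114 mm over their backs; the gripper's body (76 mm by 85 mm) begins 54 mm behind the grasp point. The pads swing forward as they close: fully open they stand 13 mm farther back than shut.
Start: joints at [1.041, 0.381, 1.297, -0, 1.464, -0.215], TCP at [0.17, 0.523, 0.213] pointing down, gripper open.
Joint ranges: [-3.11, 3.11], [-0.89, 2.33], [0.22, 2.48], [-1.42, 4.56], [0.17, 2.85], [-2.88, 2.88]. Speed limits (rad/s): [2.39, 2.39, 3.14, 3.14, 3.14, 3.14].

## Interface

Orientations are given as a unit quaternion [x, y, z, w].
In Python, from rig import arm gives the robot as it stands.
- The arm moves only by the shell command python3 -m creep 'ROWS' [FORCE]. ROWS is JSON, a list of rows, each an object of numbers: "ax", "ay", "az": the turn, a rotation vector about the world's x, y, z in units of 10 degrees (1.0 is 10 degrees); "tx", "ty", "tz": the shift along the world's x, y, z in units of 30 mm (1.0 is 30 mm); "hand": the finger opening in mm, from 0 to 85.4. In form: [{"ax": .., "ay": .., "az": .., "tx": .., "ty": .., "tz": .., "hand": ..}, ...]. A call has 1 to 5 rows; each row shifts and turns the commanded pose from where the row before left it; what a row does not reach is not made up. A row lasts 1/8 s, in which the tool goes at most 62.5 mm and 10.7 degrees, less where a joint would pass 70% of its speed; a pose out of reach is approached as far as the arm can. A call is refused whole if a number of a shift passes 1 or a number of a turn 1, either way. A call with a gripper value outside its range is refused whole. The fingers move at their own pace and stop on an object; FORCE is the grip in N (left out, the last holds). Time passes only in rows, so rows that do not move let the fingers close. It gives the time, the measured TCP pose, the force, the opening and the grip force at its end, in the units of the state.
- arm.read_state(): the state, without advancing time (a new reading comes with each control period).
- arm.read_camera(name): name is "scene" or "side" or "wrist"; returns a dict with "color" (480x640x3 uint8, red, green, blue), "vfov" (degrees; the focal length in pixels is half the picture's height over the tangent of half this angle, whatever the lens; pixels are square), "cx", "cy" (the principal point, pixels), "pose" (4x4, takes a point from camera to world coordinates). Camera axes: x right, y down, z forward; pixel columns grow to the right and rows downward; lengths in m; the calibration is good to about 2 mm. A picture is of the moment at which its call begins. There is no depth.
- arm.close_job(): hands the job in; it is judged then, once.
The state is a dict: "time": time; "joint_pos": joint angles; "qvel": joint speeds; "effort": joint torques, N m; "tcp_pos": TCP position; "orientation": TCP orientation; "wrist_force": force on the tool from outside, world axes, zero at the start; "moment": the same for the moment, N m; "finger_gap": finger opening in m; "grasp_force": force on a finger pad.
Only numpy, scipy, OpenCV 4.12 (cv2) and the standard library are available. Lean on these libraries where they do the work, as an engineer would, in place of code of your own. Each camera call takes 0.05 s, during which the arm holds its last target. There are 200 camera calls.

## Working session

There is one attempt and no reset: what is moved stays moved. The work goes in short steps, Python scripts to look and compute and a shell command to move; the robot and the scene stay as the last step left them, time stands still between calls to the robot, and variables do not carry over. Pictures are saved under pics/ and viewed, at most 14 in all, crops included, and the job is handed in when it is done.

```bash
mkdir -p pics; ls; cat > h.py <<'E'
import numpy as np, cv2
from rig import arm
def snap(n,f):
    c=arm.read_camera(n); cv2.imwrite('pics/'+f,c['color'][:,:,::-1]); np.savez('pics/'+f[:-4]+'.npz',**{k:np.array(v) for k,v in c.items()}); return c
def px2w(f,u,v,z=0):
    c=np.load('pics/'+f+'.npz'); F=240/np.tan(np.radians(c['vfov']/2)); P=c['pose']
    d=P[:3,:3]@np.array([(u-c['cx'])/F,(v-c['cy'])/F,1]); o=P[:3,3]
    return (o+d*(z-o[2])/d[2])[:2].round(4)
def w2px(f,p):
    c=np.load('pics/'+f+'.npz'); F=240/np.tan(np.radians(c['vfov']/2)); P=c['pose']
    q=P[:3,:3].T@(np.array(p)-P[:3,3]); return (F*q[0]/q[2]+c['cx'],F*q[1]/q[2]+c['cy'])
E
python3 - <<'E'
from h import *
for n in("scene","side"):
    c=snap(n,n+'0.png'); print(c['vfov'],c['cx'],c['cy'],c['pose'].round(3).tolist())
print(arm.read_state())
E
```

```text
pics
47.91260744903755 320.61563377368077 244.1885914121478 [[0.092, 0.717, -0.691, 1.278], [0.996, -0.077, 0.052, -0.061], [-0.016, -0.693, -0.721, 0.759], [0.0, 0.0, 0.0, 1.0]]
55.81390135692823 318.22080181332325 240.85184036781052 [[0.733, -0.46, 0.501, 0.177], [-0.68, -0.495, 0.54, -0.449], [-0.0, -0.737, -0.676, 0.589], [0.0, 0.0, 0.0, 1.0]]
{'time': 0.1, 'joint_pos': array([ 1.04072112e+00,  3.81090716e-01,  1.29815824e+00, -1.27847611e-05,
        1.46359799e+00, -2.15311595e-01]), 'qvel': array([-0.00039774, -0.00182494, -0.00413777, -0.00099525,  0.00025851,
       -0.00073777]), 'effort': array([ 5.41272660e-03, -4.49214184e+01, -2.31660175e+01, -3.68427004e-05,
        3.64701889e-03,  2.00114238e-05]), 'tcp_pos': array([0.17013864, 0.52272107, 0.21230291]), 'orientation': array([ 1.56732201e-01,  9.87640939e-01, -5.86403896e-04, -2.22439695e-04]), 'wrist_force': array([-0.69245331,  0.17651215,  0.54441006]), 'moment': array([ 0.00537601, -0.01437543,  0.00648465]), 'grasp_force': 0.0, 'finger_gap': 0.08552772181648692}
```

View pics/scene0.png

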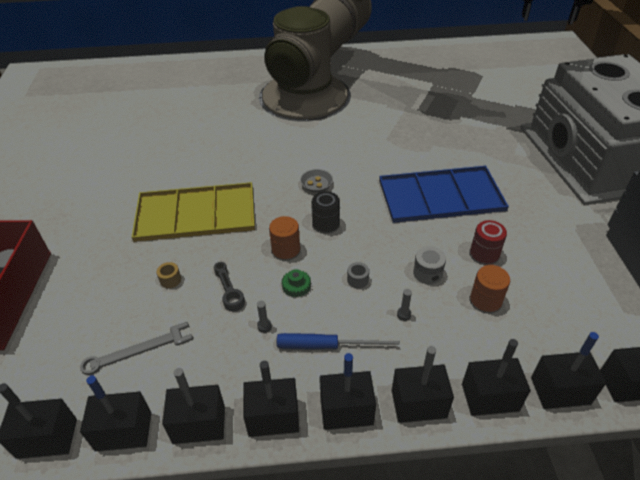

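View pics/side0.png

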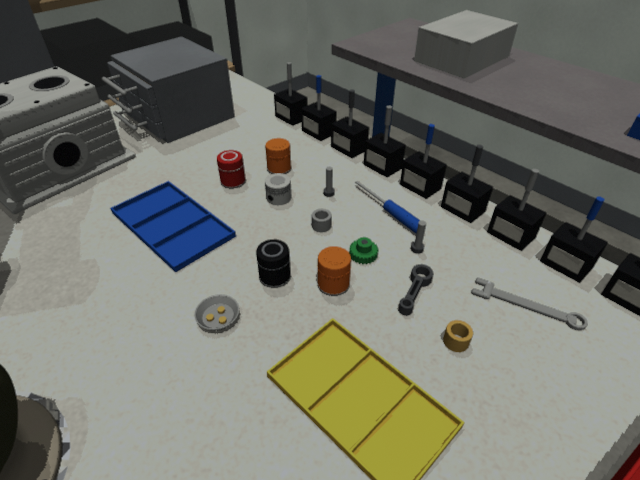

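The red filter sits at about (488,242) in the scene picture. Its look-alikes are orange cylinders at (285,238) and (490,289), with the black filter at (325,212). I'll enlarge to confirm and to read off pixels.

```bash
python3 - <<'E'
import cv2,numpy as np
a=cv2.imread('pics/scene0.png')[170:320,120:520]; b=cv2.imread('pics/side0.png')
a=cv2.resize(a,None,fx=2,fy=2,interpolation=cv2.INTER_CUBIC)
cv2.imwrite('pics/crop1.png',cv2.convertScaleAbs(a,alpha=1.4))
b=cv2.resize(b[140:440,100:500],None,fx=2,fy=2,interpolation=cv2.INTER_CUBIC)
cv2.imwrite('pics/crop2.png',cv2.convertScaleAbs(b,alpha=1.4))
E
```

```text
(no output)
```

View pics/crop1.png

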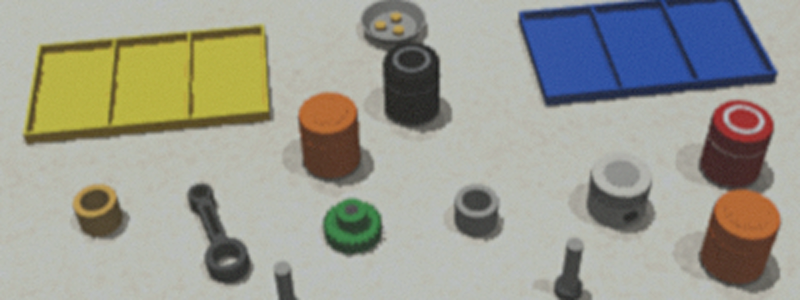

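View pics/crop2.png

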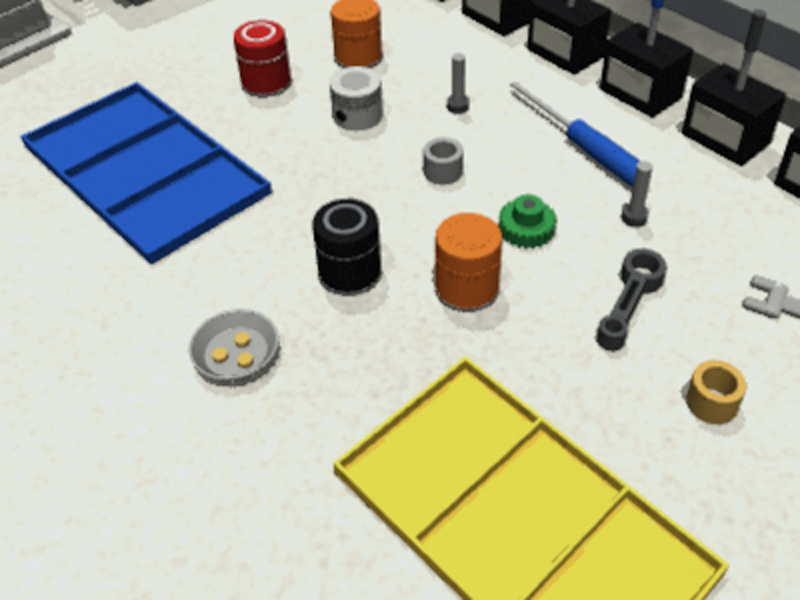

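The crop confirms it: crop1 (743,121) is red with a white ring and band, and both orange cylinders have plain tops. Now I'll locate everything from both views.

```bash
python3 - <<'E'
from h import *
S=lambda x,y,z:px2w('scene0',120+x/2,170+y/2,z)
D=lambda x,y,z:px2w('side0',100+x/2,140+y/2,z)
for n,a,b,z in [('red',(743,121),(262,34),.066),('piston',(620,174),(357,82),.046),('brass',(97,199),(717,380),.03),('gear',(352,211),(530,204),.032),('small',(202,193),(612,327),.02),('big',(228,255),(644,266),.02),('black',(411,60),(346,217),.066),('steel',(477,199),(443,152),.03),('or1',(328,110),(468,235),.066),('or2',(745,211),(356,8),.066),('dish',(394,20),(235,340),.02)]:
    print(n,S(*a,z),D(*b,z))
for n,L in (('Y',[(40,43),(264,28),(269,118),(27,136)]),('B',[(520,11),(735,-4),(773,74),(548,99)])):print(n,[S(*p,.014).tolist() for p in L])
for n,L in (('Y',[(337,465),(465,360),(725,566)]),('B',[(24,138),(137,86),(270,186),(152,257)])):print(n,[D(*p,.014).tolist() for p in L])
E
```

```text
red [0.6123 0.2996] [0.609  0.2902]
piston [0.6467 0.1811] [0.6445 0.1751]
brass [ 0.6127 -0.2872] [ 0.6114 -0.2909]
gear [ 0.6528 -0.0593] [ 0.6504 -0.064 ]
small [ 0.6063 -0.1948] [ 0.6012 -0.2004]
big [ 0.6813 -0.1696] [ 0.6745 -0.1762]
black [0.4967 0.0089] [0.4967 0.0065]
steel [0.6487 0.0529] [0.645  0.0456]
or1 [ 0.5574 -0.0741] [ 0.5566 -0.0784]
or2 [0.7166 0.2682] [0.7165 0.2634]
dish [0.3787 0.0017] [ 0.371  -0.0046]
Y [[0.3677, -0.3756], [0.3693, -0.1378], [0.5084, -0.1334], [0.508, -0.3688]]
B [[0.3713, 0.1397], [0.3718, 0.3781], [0.4997, 0.3777], [0.5113, 0.1442]]
Y [[0.3629, -0.1448], [0.4946, -0.1402], [0.5024, -0.3753]]
B [[0.3618, 0.366], [0.4916, 0.3694], [0.5022, 0.135], [0.3714, 0.128]]
```

```bash
python3 -m creep '[{"tx":1,"ty":-0.7,"az":0.6},{"tx":1,"ty":-0.7,"az":0.6},{"tx":1,"ty":-0.7,"az":0.6},{"tx":1,"ty":-0.7},{"tx":1,"ty":-0.7}]'
python3 -m creep '[{"tx":1,"ty":-0.7},{"tx":1,"ty":-0.7},{"tx":1,"ty":-0.7},{"tx":1,"ty":-0.7},{"tx":1,"ty":-0.7}]'
python3 -m creep '[{"tx":1,"ty":-0.7},{"tx":1,"ty":-0.7},{"tx":0.8,"ty":-0.7},{"tx":0.4,"ty":-0.4},{}]'
python3 - <<'E'
from h import *
c=snap('wrist','w1.png'); print(c['pose'].round(3).tolist(),c['vfov']); s=arm.read_state(); print(s['time'],s['tcp_pos'],s['orientation'])
E
```

```text
[[0.31, 0.905, 0.291, 0.095], [0.951, -0.294, -0.096, 0.547], [-0.002, 0.306, -0.952, 0.373], [0.0, 0.0, 0.0, 1.0]] 66.2764006088128
0.15 [0.17019027 0.52275827 0.21235625] [ 1.56756608e-01  9.87637111e-01 -5.15732970e-04 -1.92041717e-04]$[0]: bad value
$[0]: bad value
$[0]: bad value
```

```bash
python3 -m creep '[{"ax":0,"ay":0,"az":0.6,"tx":1,"ty":-0.7,"tz":0,"hand":85},{"ax":0,"ay":0,"az":0.6,"tx":1,"ty":-0.7,"tz":0,"hand":85},{"ax":0,"ay":0,"az":0.6,"tx":1,"ty":-0.7,"tz":0,"hand":85},{"ax":0,"ay":0,"az":0,"tx":1,"ty":-0.7,"tz":0,"hand":85},{"ax":0,"ay":0,"az":0,"tx":1,"ty":-0.7,"tz":0,"hand":85}]'
```

```text
time: 0.78
tcp_pos: [0.3211, 0.4171, 0.2126]
orientation: [0.0, 1.0, -0.0, -0.0]
wrist_force: [1.0, 1.8, 0.2]
finger_gap: 0.0851
grasp_force: 0.0
```

```bash
python3 -m creep '[{"ax":0,"ay":0,"az":0,"tx":1,"ty":-0.7,"tz":0,"hand":85},{"ax":0,"ay":0,"az":0,"tx":1,"ty":-0.7,"tz":0,"hand":85},{"ax":0,"ay":0,"az":0,"tx":1,"ty":-0.7,"tz":0,"hand":85},{"ax":0,"ay":0,"az":0,"tx":1,"ty":-0.7,"tz":0,"hand":85},{"ax":0,"ay":0,"az":0,"tx":1,"ty":-0.7,"tz":0,"hand":85}]'
python3 -m creep '[{"ax":0,"ay":0,"az":0,"tx":1,"ty":-0.7,"tz":0,"hand":85},{"ax":0,"ay":0,"az":0,"tx":1,"ty":-0.7,"tz":0,"hand":85},{"ax":0,"ay":0,"az":0,"tx":1,"ty":-0.7,"tz":0,"hand":85},{"ax":0,"ay":0,"az":0,"tx":1,"ty":-0.7,"tz":0,"hand":85},{"ax":0,"ay":0,"az":0,"tx":0,"ty":0,"tz":0,"hand":85}]'
python3 - <<'E'
from h import *
c=snap('wrist','w1.png'); print(c['pose'].round(3).tolist(),c['vfov']); s=arm.read_state(); print(s['time'],s['tcp_pos'],s['orientation'])
cv2.imwrite('pics/w1b.png',cv2.convertScaleAbs(c['color'][:,:,::-1],alpha=1.5))
E
```

```text
time: 1.4
tcp_pos: [0.4711, 0.3121, 0.2126]
orientation: [0.0, 1.0, -0.0, -0.0]
wrist_force: [-0.4, 0.6, 0.3]
finger_gap: 0.0851
grasp_force: 0.0
time: 2.02
tcp_pos: [0.5916, 0.2273, 0.2117]
orientation: [0.002, 1.0, -0.0, -0.001]
wrist_force: [-0.6, 0.1, -1.1]
finger_gap: 0.0851
grasp_force: 0.0
[[0.003, 0.952, 0.305, 0.513], [1.0, -0.003, -0.002, 0.228], [-0.001, 0.305, -0.952, 0.373], [0.0, 0.0, 0.0, 1.0]] 66.2764006088128
2.075 [0.5904971  0.22838766 0.21203716] [ 1.01715239e-03  9.99999245e-01 -5.48801482e-05 -6.87474539e-04]
```

View pics/w1b.png

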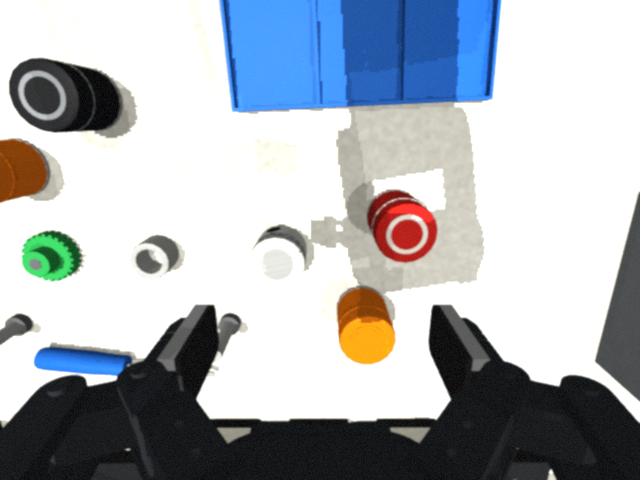

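The wrist view shows the piston top at (279,261), the red filter's top ring at (407,235), the steel bush top at (152,261), and the blue tray's front corners at (235,109) and (491,99).

```bash
python3 - <<'E'
from h import *
for n,u,v,z in [('red',407,235,.066),('piston',279,262,.046),('steel',152,261,.03),('gear',38,263,.032),('or2',367,341,.066),('black',43,95,.066),('B1',235,109,.014),('B2',491,99,.014),('Btop div',318,106,.014),('d2',404,102,.014)]: print(n,px2w('w1',u,v,z))
print(arm.read_state()['tcp_pos'])
E
```

```text
red [0.6098 0.3007]
piston [0.6428 0.1851]
steel [0.6477 0.0559]
gear [ 0.6488 -0.0572]
or2 [0.7169 0.2693]
black [0.4943 0.009 ]
B1 [0.5039 0.1463]
B2 [0.496  0.3812]
Btop div [0.5015 0.2229]
d2 [0.4983 0.3018]
[0.5904971  0.22838766 0.21203716]
```

```bash
python3 -m creep '[{"ax":0,"ay":0,"az":0,"tx":0.9,"ty":-0.75,"tz":-0.7,"hand":85},{"ax":0,"ay":0,"az":0,"tx":0.9,"ty":-0.75,"tz":-0.7,"hand":85},{"ax":0,"ay":0,"az":0,"tx":0,"ty":0,"tz":-1,"hand":85},{"ax":0,"ay":0,"az":0,"tx":0,"ty":0,"tz":-1,"hand":85},{"ax":0,"ay":0,"az":0,"tx":0,"ty":0,"tz":-1,"hand":85}]' | grep -E "tcp|force"
python3 -m creep '[{"ax":0,"ay":0,"az":0,"tx":0,"ty":0,"tz":-1,"hand":85},{"ax":0,"ay":0,"az":0,"tx":0,"ty":0,"tz":-0.5,"hand":85},{"ax":0,"ay":0,"az":0,"tx":0,"ty":0,"tz":0,"hand":85}]' | grep -E "tcp|force"
python3 -m creep '[{"ax":0,"ay":0,"az":0,"tx":0,"ty":0,"tz":0,"hand":40},{"ax":0,"ay":0,"az":0,"tx":0,"ty":0,"tz":0,"hand":40},{"ax":0,"ay":0,"az":0,"tx":0,"ty":0,"tz":0,"hand":40},{"ax":0,"ay":0,"az":0,"tx":0,"ty":0,"tz":0,"hand":40},{"ax":0,"ay":0,"az":0,"tx":0,"ty":0,"tz":0,"hand":40}]' 40
```

```text
tcp_pos: [0.6433, 0.185, 0.0801]
wrist_force: [0.2, 0.4, 0.7]
grasp_force: 0.0
tcp_pos: [0.6436, 0.1845, 0.0354]
wrist_force: [-0.0, -0.5, 0.3]
grasp_force: 0.0
time: 3.7
tcp_pos: [0.6443, 0.184, 0.0359]
orientation: [0.0, 1.0, 0.0, 0.0]
wrist_force: [0.5, 0.2, -0.1]
finger_gap: 0.0402
grasp_force: 0.0
```

The fingers closed to 40 mm on nothing, so I'll look.

```bash
python3 - <<'E'
from h import *
a=snap('side','s2.png')['color'][:,:,::-1]; b=snap('wrist','w2.png')['color'][:,:,::-1]
a=cv2.resize(a[90:290,180:440],(520,400)); b=cv2.resize(b,(533//2,200))
m=np.zeros((400,790,3),np.uint8); m[:,:520]=a; m[:200,522:522+266]=b
cv2.imwrite('pics/m2.png',cv2.convertScaleAbs(m,alpha=1.4))
E
```

```text
(no output)
```

View pics/m2.png

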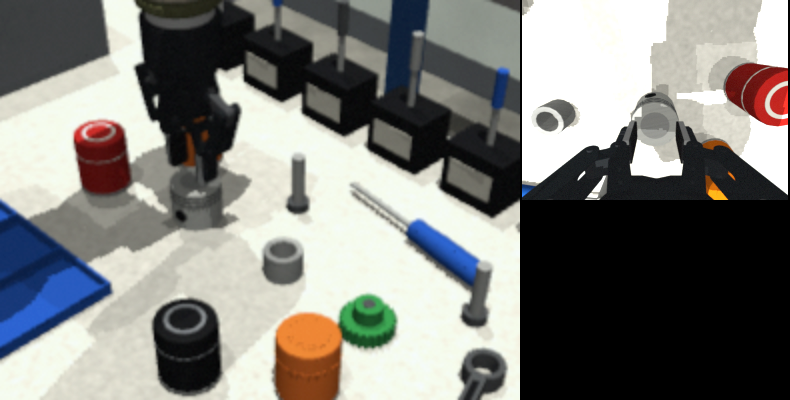

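```bash
python3 - <<'E'
from h import *
p=arm.read_state()['tcp_pos'];print(p, arm.read_state()['orientation'])
for z in (0,.017,p[2],.1): print(z,w2px('w2',[p[0],p[1],z]),w2px('s2',[p[0],p[1],z]))
b=cv2.imread('pics/w2.png')[150:450,130:530]; a=cv2.imread('pics/s2.png')[100:220,180:340]
m=np.zeros((600,800,3),np.uint8); m[:300,:400]=b; m[300:,:400]=cv2.resize(a,(400,300),interpolation=2)
m[:300,400:]=cv2.convertScaleAbs(b,alpha=2.2)
cv2.imwrite('pics/m3.png',m)
E
```

```text
[0.64429059 0.1839379  0.03583994] [3.41784939e-04 9.99999942e-01 8.23117509e-07 2.69700841e-06]
0 (np.float64(322.85448347440115), np.float64(262.61940886814176)) (np.float64(277.11831926607096), np.float64(196.98230648355073))
0.017 (np.float64(322.81893132821057), np.float64(274.5740898449175)) (np.float64(276.62467154067855), np.float64(190.5591561012347))
0.03583994210360199 (np.float64(322.77195675653996), np.float64(290.3696487215325)) (np.float64(276.0636395587854), np.float64(183.25922823035452))
0.1 (np.float64(322.50338575468345), np.float64(380.6787015027018)) (np.float64(274.03475157273596), np.float64(156.86013435645768))
```

View pics/m3.png

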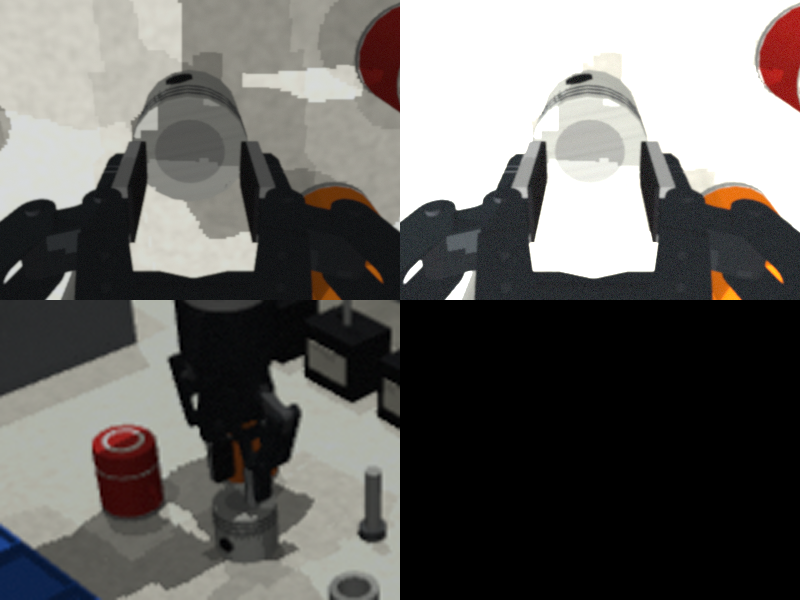

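```bash
python3 - <<'E'
from h import *
snap('scene','c2.png')
for g in (.04,.054):
  for z in (.019,.046,.069):
    for s in (-1,1): 
      p=[.644,.184+s*g/2,z]; print(g,z,s,'s2crop',[(w2px('s2',p)[0]-180)*2.5,300+(w2px('s2',p)[1]-100)*2.5],'w2crop',np.array(w2px('w2',p))-[130,150],'scene',w2px('c2',p))
a=cv2.imread('pics/c2.png')[180:330,360:560]
cv2.imwrite('pics/m4.png',cv2.convertScaleAbs(cv2.resize(a,(800,600),interpolation=2),alpha=1.6))
E
```

```text
0.04 0.019 -1 s2crop [np.float64(256.1407432808312), np.float64(534.9472322744382)] w2crop [154.91724451 125.61769026] scene (np.float64(418.4875473549535), np.float64(266.67927183498125))
0.04 0.019 1 s2crop [np.float64(226.3967601847827), np.float64(514.4630413376462)] w2crop [230.95263815 125.59097323] scene (np.float64(440.11483317801776), np.float64(264.94211185572124))
0.04 0.046 -1 s2crop [np.float64(254.3778339389563), np.float64(508.4612431379503)] w2crop [149.03777431 149.72997354] scene (np.float64(420.22457486994006), np.float64(256.6511208331781))
0.04 0.046 1 s2crop [np.float64(224.104483119595), np.float64(488.1852399690812)] w2crop [236.72625517 149.70356939] scene (np.float64(442.2840851749236), np.float64(254.90058012839322))
0.04 0.069 -1 s2crop [np.float64(252.82070761700894), np.float64(485.06694266679165)] w2crop [142.39460793 176.9742497 ] scene (np.float64(421.7605912499945), np.float64(247.7834408065043))
0.04 0.069 1 s2crop [np.float64(222.0814410668109), np.float64(464.9938474316532)] w2crop [243.25015641 176.94960871] scene (np.float64(444.20215401633493),
[... 474 characters left out ...]
oat64(512.1066194705129)] w2crop [133.69558563 149.73459327] scene (np.float64(416.3543484011413), np.float64(256.95824410457897))
0.054 0.046 1 s2crop [np.float64(218.94716991103834), np.float64(484.73105679710585)] w2crop [252.07503559 149.69894767] scene (np.float64(446.1347158838591), np.float64(254.59501188585776))
0.054 0.069 -1 s2crop [np.float64(258.3497574745212), np.float64(488.6774759294647)] w2crop [124.74924632 176.97856081] scene (np.float64(417.8231608030978), np.float64(248.0925283006838))
0.054 0.069 1 s2crop [np.float64(216.84711086703714), np.float64(461.57576950124326)] w2crop [260.904238   176.94529548] scene (np.float64(448.1193006291623), np.float64(245.7142874483203))
```

View pics/m4.png

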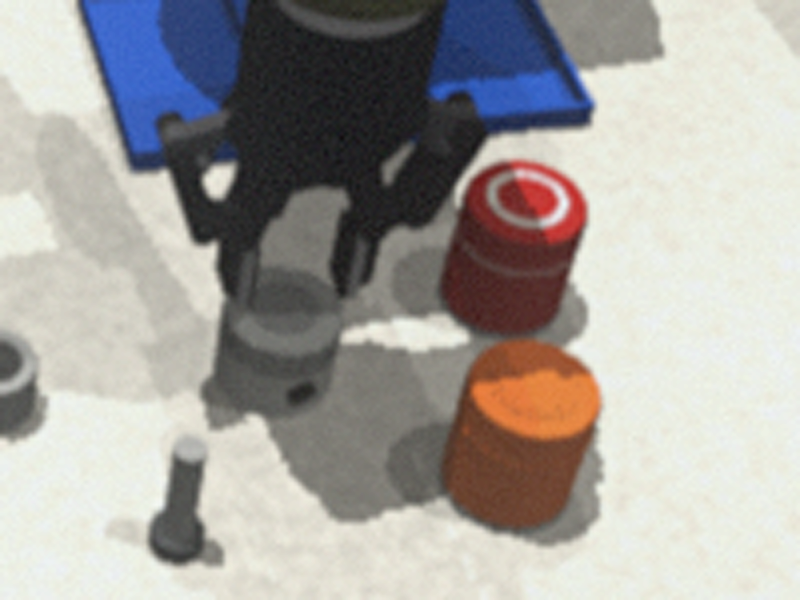

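The scene view clearly shows the fingertips ending at about z≈0.05, just above the piston crown, while the TCP reads 0.036. So the tips don't reach as far ahead as stated. I'll open and go lower in small steps, watching the force.

```bash
python3 -m creep '[{"ax":0,"ay":0,"az":0,"tx":0,"ty":0,"tz":0,"hand":85},{"ax":0,"ay":0,"az":0,"tx":0,"ty":0,"tz":0,"hand":85},{"ax":0,"ay":0,"az":0,"tx":0,"ty":0,"tz":0,"hand":85},{"ax":0,"ay":0,"az":0,"tx":0,"ty":0,"tz":-0.3,"hand":85},{"ax":0,"ay":0,"az":0,"tx":0,"ty":0,"tz":-0.3,"hand":85}]' | grep -E "tcp|force|gap"
python3 -m creep '[{"ax":0,"ay":0,"az":0,"tx":0,"ty":0,"tz":0,"hand":50},{"ax":0,"ay":0,"az":0,"tx":0,"ty":0,"tz":0,"hand":50},{"ax":0,"ay":0,"az":0,"tx":0,"ty":0,"tz":0,"hand":50},{"ax":0,"ay":0,"az":0,"tx":0,"ty":0,"tz":0,"hand":50}]' 40
python3 - <<'E'
from h import *
a=snap('scene','c3.png')['color'][180:330,360:560,::-1]; b=snap('side','s3.png')['color'][100:220,180:340,::-1]
m=np.hstack([cv2.resize(a,(400,300),interpolation=2),cv2.resize(b,(400,300),interpolation=2)])
cv2.imwrite('pics/m5.png',cv2.convertScaleAbs(m,alpha=1.6))
E
```

```text
tcp_pos: [0.6441, 0.1839, 0.017]
wrist_force: [-0.1, -0.2, -0.1]
finger_gap: 0.0852
grasp_force: 0.0
time: 4.97
tcp_pos: [0.6446, 0.184, 0.0182]
orientation: [0.0, 1.0, 0.0, 0.0]
wrist_force: [-0.2, 0.6, 2.3]
finger_gap: 0.0515
grasp_force: 42.2
```

View pics/m5.png

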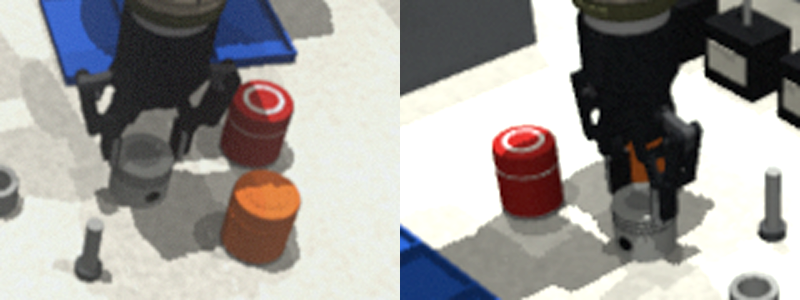

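Gripped at 42 N with a 51.5 mm gap. The tips are about 30 mm higher than stated, so I'll allow for that from here on. Next, lift and carry to the blue tray's far compartment.

```bash
python3 -m creep '[{"ax":0,"ay":0,"az":0,"tx":0,"ty":0,"tz":0.5,"hand":45},{"ax":0,"ay":0,"az":0,"tx":0,"ty":0,"tz":1,"hand":45},{"ax":0,"ay":0,"az":0,"tx":0,"ty":0,"tz":1,"hand":45},{"ax":0,"ay":0,"az":0,"tx":0,"ty":0,"tz":1,"hand":45},{"ax":0,"ay":0,"az":0,"tx":-0.5,"ty":0.35,"tz":0,"hand":45}]' 60 | grep -E "tcp|force|gap"
python3 -m creep '[{"ax":0,"ay":0,"az":0,"tx":-0.9,"ty":0.65,"tz":0,"hand":45},{"ax":0,"ay":0,"az":0,"tx":-0.9,"ty":0.65,"tz":0,"hand":45},{"ax":0,"ay":0,"az":0,"tx":-0.9,"ty":0.65,"tz":0,"hand":45},{"ax":0,"ay":0,"az":0,"tx":-0.9,"ty":0.65,"tz":0,"hand":45},{"ax":0,"ay":0,"az":0,"tx":-0.9,"ty":0.65,"tz":0,"hand":45}]' | grep -E "tcp|force|gap"
python3 -m creep '[{"ax":0,"ay":0,"az":0,"tx":-0.9,"ty":0.65,"tz":0,"hand":45},{"ax":0,"ay":0,"az":0,"tx":-0.9,"ty":0.65,"tz":0,"hand":45},{"ax":0,"ay":0,"az":0,"tx":-0.35,"ty":0.3,"tz":0,"hand":45},{"ax":0,"ay":0,"az":0,"tx":0,"ty":0,"tz":0,"hand":45},{"ax":0,"ay":0,"az":0,"tx":0,"ty":0,"tz":0,"hand":45}]' | grep -E "tcp|force|gap"
```

```text
tcp_pos: [0.6306, 0.194, 0.126]
wrist_force: [-0.7, 0.5, -3.0]
finger_gap: 0.0499
grasp_force: 62.7
tcp_pos: [0.4932, 0.2925, 0.1235]
wrist_force: [-0.8, -0.1, -2.1]
finger_gap: 0.0506
grasp_force: 62.7
tcp_pos: [0.4307, 0.3395, 0.1229]
wrist_force: [1.1, -1.0, -1.7]
finger_gap: 0.0502
grasp_force: 62.7
```

```bash
python3 -m creep '[{"ax":0,"ay":0,"az":0,"tx":0,"ty":0,"tz":-0.8,"hand":45},{"ax":0,"ay":0,"az":0,"tx":0,"ty":0,"tz":-1,"hand":45},{"ax":0,"ay":0,"az":0,"tx":0,"ty":0,"tz":-0.9,"hand":45},{"ax":0,"ay":0,"az":0,"tx":0,"ty":0,"tz":-0.4,"hand":45},{"ax":0,"ay":0,"az":0,"tx":0,"ty":0,"tz":-0.2,"hand":45}]' | grep -E "tcp|force|gap"
python3 -m creep '[{"ax":0,"ay":0,"az":0,"tx":0,"ty":0,"tz":0,"hand":45},{"ax":0,"ay":0,"az":0,"tx":0,"ty":0,"tz":-0.05,"hand":45}]' | grep -E "tcp|force|gap"
```

```text
tcp_pos: [0.4304, 0.3397, 0.0236]
wrist_force: [-0.1, 0.4, -2.3]
finger_gap: 0.0504
grasp_force: 62.8
tcp_pos: [0.4303, 0.3402, 0.0231]
wrist_force: [1.2, -0.8, -2.4]
finger_gap: 0.0504
grasp_force: 62.8
```

```bash
python3 -m creep '[{"ax":0,"ay":0,"az":0,"tx":0,"ty":0,"tz":-0.06,"hand":45},{"ax":0,"ay":0,"az":0,"tx":0,"ty":0,"tz":0,"hand":45},{"ax":0,"ay":0,"az":0,"tx":0,"ty":0,"tz":0,"hand":65},{"ax":0,"ay":0,"az":0,"tx":0,"ty":0,"tz":0,"hand":80},{"ax":0,"ay":0,"az":0,"tx":0,"ty":0,"tz":0,"hand":85}]' | grep -E "tcp|force|gap"
python3 -m creep '[{"ax":0,"ay":0,"az":0,"tx":0,"ty":0,"tz":0.7,"hand":85},{"ax":0,"ay":0,"az":0,"tx":0,"ty":0,"tz":1,"hand":85},{"ax":0,"ay":0,"az":0,"tx":0,"ty":0,"tz":1,"hand":85},{"ax":0,"ay":0,"az":0,"tx":1,"ty":-0.22,"tz":1,"hand":85},{"ax":0,"ay":0,"az":0,"tx":1,"ty":-0.22,"tz":0,"hand":85}]' | grep -E "tcp|force|gap"
python3 -m creep '[{"ax":0,"ay":0,"az":0,"tx":1,"ty":-0.22,"tz":0,"hand":85},{"ax":0,"ay":0,"az":0,"tx":1,"ty":-0.22,"tz":0,"hand":85},{"ax":0,"ay":0,"az":0,"tx":1,"ty":-0.22,"tz":0,"hand":85},{"ax":0,"ay":0,"az":0,"tx":1,"ty":-0.22,"tz":0,"hand":85},{"ax":0,"ay":0,"az":0,"tx":0,"ty":0,"tz":0,"hand":85}]' | grep -E "tcp|force|gap"
python3 - <<'E'
from h import *
a=snap('scene','c4.png')['color'][140:290,360:560,::-1]; b=snap('wrist','w4.png')['color'][:,:,::-1]
print(px2w('w4',*w2px('w4',[.611,.3,.066]),.066),w2px('w4',[.611,.3,.066]))
m=np.hstack([cv2.resize(a,(400,300),interpolation=2),cv2.resize(b,(400,300))])
cv2.imwrite('pics/m6.png',cv2.convertScaleAbs(m,alpha=1.5))
E
```

```text
tcp_pos: [0.4298, 0.34, 0.0205]
wrist_force: [-0.3, -0.4, 0.1]
finger_gap: 0.0847
grasp_force: 0.0
tcp_pos: [0.4914, 0.3272, 0.1342]
wrist_force: [-0.0, 0.2, -0.8]
finger_gap: 0.0847
grasp_force: 0.0
tcp_pos: [0.6111, 0.2995, 0.1306]
wrist_force: [-0.1, 0.6, -0.1]
finger_gap: 0.0847
grasp_force: 0.0
[0.611 0.3  ] (np.float64(322.88263950752946), np.float64(247.73734192757686))
```

View pics/m6.png

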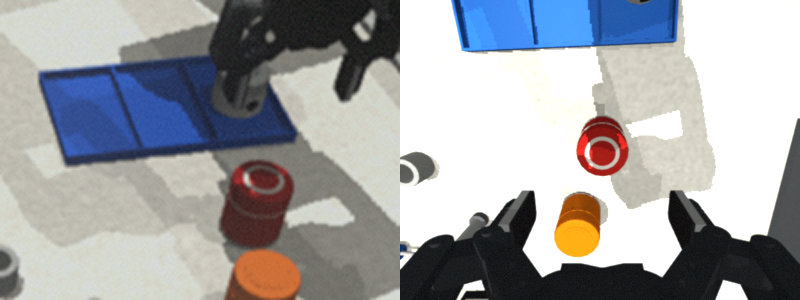

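The piston stands in the right compartment and the red filter is centred, so I'll grip it.

```bash
python3 -m creep '[{"ax":0,"ay":0,"az":0,"tx":0,"ty":0,"tz":-0.7,"hand":85},{"ax":0,"ay":0,"az":0,"tx":0,"ty":0,"tz":-1,"hand":85},{"ax":0,"ay":0,"az":0,"tx":0,"ty":0,"tz":-1,"hand":85},{"ax":0,"ay":0,"az":0,"tx":0,"ty":0,"tz":-0.85,"hand":85},{"ax":0,"ay":0,"az":0,"tx":0,"ty":0,"tz":0,"hand":85}]' | grep -E "tcp|force|gap"
python3 -m creep '[{"ax":0,"ay":0,"az":0,"tx":0,"ty":0,"tz":0,"hand":48},{"ax":0,"ay":0,"az":0,"tx":0,"ty":0,"tz":0,"hand":48},{"ax":0,"ay":0,"az":0,"tx":0,"ty":0,"tz":0,"hand":48},{"ax":0,"ay":0,"az":0,"tx":0,"ty":0,"tz":0,"hand":48}]' 60 | grep -E "tcp|force|gap"
python3 -m creep '[{"ax":0,"ay":0,"az":0,"tx":0,"ty":0,"tz":0.5,"hand":48},{"ax":0,"ay":0,"az":0,"tx":0,"ty":0,"tz":1,"hand":48},{"ax":0,"ay":0,"az":0,"tx":0,"ty":0,"tz":1,"hand":48},{"ax":0,"ay":0,"az":0,"tx":0,"ty":0,"tz":1,"hand":48},{"ax":0,"ay":0,"az":0,"tx":-0.3,"ty":-0.5,"tz":0.3,"hand":48}]' 60 | grep -E "tcp|force|gap"
```

```text
tcp_pos: [0.6079, 0.3005, 0.0235]
wrist_force: [0.5, 0.3, 1.0]
finger_gap: 0.0848
grasp_force: 0.0
tcp_pos: [0.6107, 0.3007, 0.0272]
wrist_force: [-0.9, -0.9, 7.0]
finger_gap: 0.0534
grasp_force: 63.8
tcp_pos: [0.6015, 0.286, 0.1422]
wrist_force: [-0.2, -0.5, -2.3]
finger_gap: 0.0535
grasp_force: 63.7
```

```bash
python3 -m creep '[{"ax":0,"ay":0,"az":0,"tx":-0.27,"ty":-1,"tz":0,"hand":48},{"ax":0,"ay":0,"az":0,"tx":-0.27,"ty":-1,"tz":0,"hand":48},{"ax":0,"ay":0,"az":0,"tx":-0.27,"ty":-1,"tz":0,"hand":48},{"ax":0,"ay":0,"az":0,"tx":-0.27,"ty":-1,"tz":0,"hand":48},{"ax":0,"ay":0,"az":0,"tx":-0.27,"ty":-1,"tz":0,"hand":48}]' | grep -E "tcp|gap"
python3 -m creep '[{"ax":0,"ay":0,"az":0,"tx":-0.27,"ty":-1,"tz":0,"hand":48},{"ax":0,"ay":0,"az":0,"tx":-0.27,"ty":-1,"tz":0,"hand":48},{"ax":0,"ay":0,"az":0,"tx":-0.27,"ty":-1,"tz":0,"hand":48},{"ax":0,"ay":0,"az":0,"tx":-0.27,"ty":-1,"tz":0,"hand":48},{"ax":0,"ay":0,"az":0,"tx":-0.27,"ty":-1,"tz":0,"hand":48}]' | grep -E "tcp|gap"
python3 -m creep '[{"ax":0,"ay":0,"az":0,"tx":-0.27,"ty":-1,"tz":0,"hand":48},{"ax":0,"ay":0,"az":0,"tx":-0.27,"ty":-1,"tz":0,"hand":48},{"ax":0,"ay":0,"az":0,"tx":-0.27,"ty":-1,"tz":0,"hand":48},{"ax":0,"ay":0,"az":0,"tx":-0.27,"ty":-1,"tz":0,"hand":48},{"ax":0,"ay":0,"az":0,"tx":-0.27,"ty":-1,"tz":0,"hand":48}]' | grep -E "tcp|gap"
python3 - <<'E'
from h import *
b=snap('wrist','w5.png')['color'][:,:,::-1]
print(arm.read_state()['tcp_pos'])
cv2.imwrite('pics/m7.png',cv2.convertScaleAbs(b,alpha=1.3))
E
```

```text
tcp_pos: [0.5599, 0.1344, 0.1401]
finger_gap: 0.0533
tcp_pos: [0.5195, -0.0156, 0.1401]
finger_gap: 0.0534
tcp_pos: [0.479, -0.1656, 0.1401]
finger_gap: 0.0535
[ 0.47854408 -0.16871553  0.14000729]
```

View pics/m7.png

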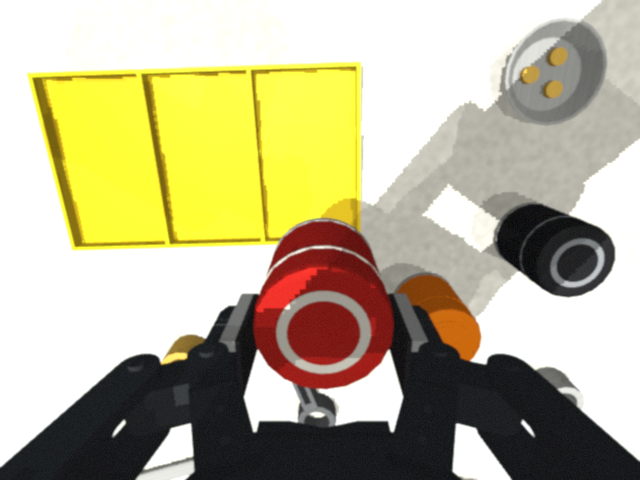

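The yellow tray's outer corners are at (31,74), (360,64) and (75,248). The dividers run (140,72)–(170,243) and (250,69)–(264,241).

```bash
python3 - <<'E'
from h import *
for p in [(31,74),(140,72),(250,69),(360,64),(75,248),(170,243),(264,241)]: print(p,px2w('w5',*p,.014))
p=[.438,-.175];print(w2px('w5',[.438,-.175,.003]))
E
```

```text
(31, 74) [ 0.3696 -0.3754]
(140, 72) [ 0.3684 -0.2968]
(250, 69) [ 0.3665 -0.2178]
(360, 64) [ 0.3633 -0.1393]
(75, 248) [ 0.5023 -0.3714]
(170, 243) [ 0.498 -0.292]
(264, 241) [ 0.4962 -0.2143]
(np.float64(311.37614709003066), np.float64(167.91040819638414))
```

```bash
python3 -m creep '[{"ax":0,"ay":0,"az":0,"tx":-0.3,"ty":-1,"tz":0,"hand":48},{"ax":0,"ay":0,"az":0,"tx":-0.3,"ty":-1,"tz":0,"hand":48},{"ax":0,"ay":0,"az":0,"tx":-0.3,"ty":-1,"tz":0,"hand":48},{"ax":0,"ay":0,"az":0,"tx":-0.3,"ty":-1,"tz":0,"hand":48},{"ax":0,"ay":0,"az":0,"tx":-0.25,"ty":-1,"tz":-0.2,"hand":48}]' | grep -E "tcp|gap"
python3 -m creep '[{"ax":0,"ay":0,"az":0,"tx":0,"ty":-0.5,"tz":-0.6,"hand":48},{"ax":0,"ay":0,"az":0,"tx":0,"ty":0,"tz":-1,"hand":48},{"ax":0,"ay":0,"az":0,"tx":0,"ty":0,"tz":-1,"hand":48},{"ax":0,"ay":0,"az":0,"tx":0,"ty":0,"tz":-0.6,"hand":48},{"ax":0,"ay":0,"az":0,"tx":0,"ty":0,"tz":-0.15,"hand":48}]' | grep -E "tcp|gap|force"
python3 -m creep '[{"ax":0,"ay":0,"az":0,"tx":0,"ty":0,"tz":0,"hand":48},{"ax":0,"ay":0,"az":0,"tx":0,"ty":0,"tz":0,"hand":48}]' | grep -E "tcp|gap|force"
```

```text
tcp_pos: [0.4357, -0.3157, 0.1343]
finger_gap: 0.0534
tcp_pos: [0.4356, -0.3285, 0.0312]
wrist_force: [-0.1, 0.3, -1.9]
finger_gap: 0.0533
grasp_force: 63.7
tcp_pos: [0.4362, -0.3298, 0.0333]
wrist_force: [-0.3, 0.6, -1.5]
finger_gap: 0.0531
grasp_force: 63.7
```

```bash
python3 -m creep '[{"ax":0,"ay":0,"az":0,"tx":0,"ty":0,"tz":-0.07,"hand":48},{"ax":0,"ay":0,"az":0,"tx":0,"ty":0,"tz":0,"hand":48}]' | grep -E "tcp|gap|force"
python3 -m creep '[{"ax":0,"ay":0,"az":0,"tx":0,"ty":0,"tz":-0.05,"hand":48},{"ax":0,"ay":0,"az":0,"tx":0,"ty":0,"tz":0,"hand":48}]' | grep -E "tcp|gap|force"
```

```text
tcp_pos: [0.4358, -0.3297, 0.0306]
wrist_force: [0.7, -0.5, -2.4]
finger_gap: 0.0535
grasp_force: 63.7
tcp_pos: [0.4359, -0.3298, 0.0302]
wrist_force: [-3.3, 2.2, 10.8]
finger_gap: 0.0535
grasp_force: 65.0
```

```bash
python3 -m creep '[{"ax":0,"ay":0,"az":0,"tx":0,"ty":0,"tz":0,"hand":65},{"ax":0,"ay":0,"az":0,"tx":0,"ty":0,"tz":0,"hand":80},{"ax":0,"ay":0,"az":0,"tx":0,"ty":0,"tz":0.3,"hand":85},{"ax":0,"ay":0,"az":0,"tx":0,"ty":0,"tz":1,"hand":85},{"ax":0,"ay":0,"az":0,"tx":0,"ty":0,"tz":1,"hand":85}]' | grep -E "tcp|gap|force"
python3 -m creep '[{"ax":0,"ay":0,"az":0,"tx":0,"ty":0,"tz":1,"hand":85},{"ax":0,"ay":0,"az":0,"tx":1,"ty":0.3,"tz":1,"hand":85},{"ax":0,"ay":0,"az":0,"tx":1,"ty":0.3,"tz":0,"hand":85},{"ax":0,"ay":0,"az":0,"tx":1,"ty":0.3,"tz":0,"hand":85},{"ax":0,"ay":0,"az":0,"tx":1,"ty":0.3,"tz":0,"hand":75}]' | grep -E "tcp|gap|force"
python3 -m creep '[{"ax":0,"ay":0,"az":0,"tx":0.9,"ty":0.1,"tz":0,"hand":70},{"ax":0,"ay":0,"az":0,"tx":0.9,"ty":0.1,"tz":0,"hand":70},{"ax":0,"ay":0,"az":0,"tx":0,"ty":0,"tz":0,"hand":70}]' | grep -E "tcp|gap|force"
python3 - <<'E'
from h import *
b=snap('wrist','w6.png')['color'][:,:,::-1]
print(arm.read_state()['tcp_pos'],w2px('w6',[.612,-.288,.03]))
cv2.imwrite('pics/m8.png',cv2.convertScaleAbs(b,alpha=1.3))
E
```

```text
tcp_pos: [0.4358, -0.3296, 0.0992]
wrist_force: [0.5, 0.3, 0.4]
finger_gap: 0.0848
grasp_force: 0.0
tcp_pos: [0.5567, -0.2933, 0.1586]
wrist_force: [0.2, -0.6, 1.0]
finger_gap: 0.0751
grasp_force: 0.0
tcp_pos: [0.6108, -0.2871, 0.1578]
wrist_force: [-0.3, 0.3, -0.0]
finger_gap: 0.0701
grasp_force: 0.0
[ 0.60982906 -0.28740941  0.157836  ] (np.float64(321.87048748424144), np.float64(221.86926320689528))
```

View pics/m8.png

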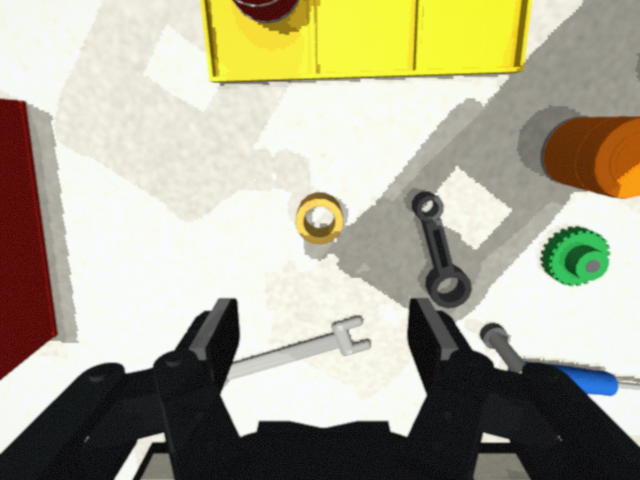

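Brass bush top is at (320,216), the rod's eyes at (427,205) and (448,286), and the gear hub at (592,266).

```bash
python3 - <<'E'
from h import *
print('brass',px2w('w6',320,216,.03),'gear',px2w('w6',592,266,.032))
a,b=px2w('w6',427,205,.02),px2w('w6',448,286,.02); d=b-a
print('rod',a,b,a+d*43/79,np.degrees(np.arctan2(d[1],d[0])),np.hypot(*d))
print(arm.read_state()['tcp_pos'])
E
```

```text
brass [ 0.6071 -0.2895] gear [ 0.6497 -0.0609]
rod [ 0.6002 -0.2007] [ 0.674  -0.1755] [ 0.64036962 -0.18698354] 18.85315876441909 0.07798384448076418
[ 0.60982906 -0.28740941  0.157836  ]
```

```bash
python3 -m creep '[{"ax":0,"ay":0,"az":0,"tx":-0.07,"ty":-0.05,"tz":-1,"hand":65},{"ax":0,"ay":0,"az":0,"tx":0,"ty":0,"tz":-1,"hand":65},{"ax":0,"ay":0,"az":0,"tx":0,"ty":0,"tz":-1,"hand":65},{"ax":0,"ay":0,"az":0,"tx":0,"ty":0,"tz":-1,"hand":65},{"ax":0,"ay":0,"az":0,"tx":0,"ty":0,"tz":-0.5,"hand":65}]' | grep -E "tcp|gap|force"
python3 -m creep '[{"ax":0,"ay":0,"az":0,"tx":0,"ty":0,"tz":-0.4,"hand":65},{"ax":0,"ay":0,"az":0,"tx":0,"ty":0,"tz":-0.2,"hand":65},{"ax":0,"ay":0,"az":0,"tx":0,"ty":0,"tz":-0.1,"hand":65},{"ax":0,"ay":0,"az":0,"tx":0,"ty":0,"tz":0,"hand":65}]' | grep -E "tcp|gap|force"
python3 -m creep '[{"ax":0,"ay":0,"az":0,"tx":0,"ty":0,"tz":0,"hand":50},{"ax":0,"ay":0,"az":0,"tx":0,"ty":0,"tz":0,"hand":32},{"ax":0,"ay":0,"az":0,"tx":0,"ty":0,"tz":0,"hand":32},{"ax":0,"ay":0,"az":0,"tx":0,"ty":0,"tz":0,"hand":32}]' 60 | grep -E "tcp|gap|force"
python3 - <<'E'
from h import *
a=snap('scene','c5.png')['color'][220:310,110:230,::-1]; b=snap('side','s5.png')['color'][260:380,380:540,::-1]
m=np.hstack([cv2.resize(a,(400,300),interpolation=2),cv2.resize(b,(400,300),interpolation=2)])
cv2.imwrite('pics/m9.png',cv2.convertScaleAbs(m,alpha=1.6))
E
```

```text
tcp_pos: [0.6064, -0.2891, 0.0219]
wrist_force: [-0.2, 0.1, 0.7]
finger_gap: 0.0651
grasp_force: 0.0
tcp_pos: [0.6079, -0.2892, 0.0023]
wrist_force: [-0.7, -0.8, -0.7]
finger_gap: 0.065
grasp_force: 0.0
tcp_pos: [0.608, -0.2893, 0.003]
wrist_force: [-2.0, 0.6, 5.1]
finger_gap: 0.0367
grasp_force: 59.4
```

View pics/m9.png

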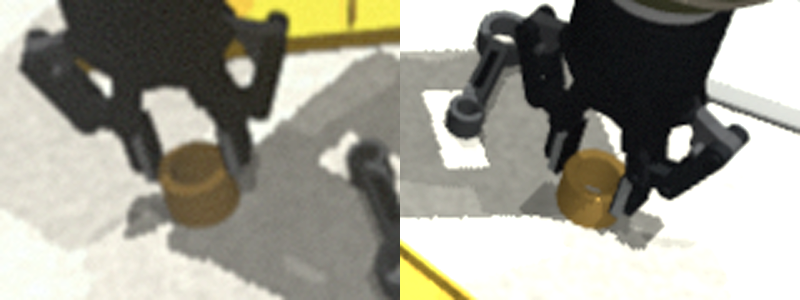

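Gripped well. I'll carry it over to the blue tray's near compartment.

```bash
python3 -m creep '[{"ax":0,"ay":0,"az":0,"tx":0,"ty":0,"tz":0.5,"hand":32},{"ax":0,"ay":0,"az":0,"tx":0,"ty":0,"tz":1,"hand":32},{"ax":0,"ay":0,"az":0,"tx":0,"ty":0,"tz":1,"hand":32},{"ax":0,"ay":0,"az":0,"tx":0,"ty":0,"tz":1,"hand":32},{"ax":0,"ay":0,"az":0,"tx":-0.2,"ty":0.5,"tz":0.4,"hand":32}]' | grep -E "tcp|gap|force"
python3 -m creep '[{"ax":0,"ay":0,"az":0,"tx":-0.37,"ty":1,"tz":0,"hand":32},{"ax":0,"ay":0,"az":0,"tx":-0.37,"ty":1,"tz":0,"hand":32},{"ax":0,"ay":0,"az":0,"tx":-0.37,"ty":1,"tz":0,"hand":32},{"ax":0,"ay":0,"az":0,"tx":-0.37,"ty":1,"tz":0,"hand":32},{"ax":0,"ay":0,"az":0,"tx":-0.37,"ty":1,"tz":0,"hand":32}]' | grep -E "tcp|gap"
python3 -m creep '[{"ax":0,"ay":0,"az":0,"tx":-0.37,"ty":1,"tz":0,"hand":32},{"ax":0,"ay":0,"az":0,"tx":-0.37,"ty":1,"tz":0,"hand":32},{"ax":0,"ay":0,"az":0,"tx":-0.37,"ty":1,"tz":0,"hand":32},{"ax":0,"ay":0,"az":0,"tx":-0.37,"ty":1,"tz":0,"hand":32},{"ax":0,"ay":0,"az":0,"tx":-0.37,"ty":1,"tz":0,"hand":32}]' | grep -E "tcp|gap"
python3 -m creep '[{"ax":0,"ay":0,"az":0,"tx":-0.37,"ty":1,"tz":0,"hand":32},{"ax":0,"ay":0,"az":0,"tx":-0.37,"ty":1,"tz":0,"hand":32},{"ax":0,"ay":0,"az":0,"tx":-0.37,"ty":1,"tz":0,"hand":32},{"ax":0,"ay":0,"az":0,"tx":-0.37,"ty":1,"tz":0,"hand":32},{"ax":0,"ay":0,"az":0,"tx":-0.37,"ty":1,"tz":0,"hand":32}]' | grep -E "tcp|gap"
```

```text
tcp_pos: [0.602, -0.2746, 0.1211]
wrist_force: [-0.8, -0.5, -1.6]
finger_gap: 0.0369
grasp_force: 60.2
tcp_pos: [0.5448, -0.1221, 0.1186]
finger_gap: 0.0366
tcp_pos: [0.489, 0.0276, 0.1186]
finger_gap: 0.0372
tcp_pos: [0.4333, 0.1771, 0.1187]
finger_gap: 0.0369
```

```bash
python3 -m creep '[{"ax":0,"ay":0,"az":0,"tx":0.05,"ty":0.12,"tz":-0.6,"hand":32},{"ax":0,"ay":0,"az":0,"tx":0,"ty":0,"tz":-1,"hand":32},{"ax":0,"ay":0,"az":0,"tx":0,"ty":0,"tz":-1,"hand":32},{"ax":0,"ay":0,"az":0,"tx":0,"ty":0,"tz":-0.8,"hand":32},{"ax":0,"ay":0,"az":0,"tx":0,"ty":0,"tz":-0.2,"hand":32}]' | grep -E "tcp|gap|force"
python3 -m creep '[{"ax":0,"ay":0,"az":0,"tx":0,"ty":0,"tz":0,"hand":32},{"ax":0,"ay":0,"az":0,"tx":0,"ty":0,"tz":-0.05,"hand":32},{"ax":0,"ay":0,"az":0,"tx":0,"ty":0,"tz":0,"hand":32}]' | grep -E "tcp|gap|force"
python3 -m creep '[{"ax":0,"ay":0,"az":0,"tx":0,"ty":0,"tz":-0.05,"hand":32},{"ax":0,"ay":0,"az":0,"tx":0,"ty":0,"tz":0,"hand":32}]' | grep -E "tcp|gap|force"
```

```text
tcp_pos: [0.4349, 0.1796, 0.0099]
wrist_force: [-0.8, -0.4, -0.8]
finger_gap: 0.0367
grasp_force: 60.3
tcp_pos: [0.4369, 0.1795, 0.01]
wrist_force: [0.7, -0.8, -1.3]
finger_gap: 0.0367
grasp_force: 60.3
tcp_pos: [0.4367, 0.1794, 0.008]
wrist_force: [0.0, 0.1, -1.6]
finger_gap: 0.0368
grasp_force: 60.3
```

```bash
python3 -m creep '[{"ax":0,"ay":0,"az":0,"tx":0,"ty":0,"tz":-0.06,"hand":32},{"ax":0,"ay":0,"az":0,"tx":0,"ty":0,"tz":0,"hand":32}]' | grep -E "tcp|gap|force"
python3 -m creep '[{"ax":0,"ay":0,"az":0,"tx":0,"ty":0,"tz":0,"hand":46},{"ax":0,"ay":0,"az":0,"tx":0,"ty":0,"tz":0,"hand":48},{"ax":0,"ay":0,"az":0,"tx":0,"ty":0,"tz":0.3,"hand":50},{"ax":0,"ay":0,"az":0,"tx":0,"ty":0,"tz":1,"hand":50},{"ax":0,"ay":0,"az":0,"tx":0,"ty":0,"tz":1,"hand":50}]' | grep -E "tcp|gap|force"
```

```text
tcp_pos: [0.4367, 0.1795, 0.0061]
wrist_force: [-0.2, 0.4, -2.0]
finger_gap: 0.0373
grasp_force: 60.3
tcp_pos: [0.4366, 0.1794, 0.0765]
wrist_force: [-0.1, 0.6, 0.9]
finger_gap: 0.0496
grasp_force: 0.0
```

```bash
python3 -m creep '[{"ax":0,"ay":0,"az":0,"tx":0,"ty":0,"tz":1,"hand":50},{"ax":0,"ay":0,"az":0,"tx":0.9,"ty":-1,"tz":1,"hand":50},{"ax":0,"ay":0,"az":0,"tx":0.9,"ty":-1,"tz":0,"hand":50},{"ax":0,"ay":0,"az":0,"tx":0.9,"ty":-1,"tz":0,"hand":50},{"ax":0,"ay":0,"az":0,"tx":0.9,"ty":-1,"tz":0,"hand":50}]' | grep -E "tcp|gap|force"
python3 -m creep '[{"ax":0,"ay":0,"az":0,"tx":0.9,"ty":-1,"tz":0,"hand":50},{"ax":0,"ay":0,"az":0,"tx":0.9,"ty":-1,"tz":0,"hand":50},{"ax":0,"ay":0,"az":0,"tx":0.9,"ty":-1,"tz":0,"hand":50},{"ax":0,"ay":0,"az":0,"tx":0.83,"ty":-1,"tz":0,"hand":50},{"ax":0,"ay":0,"az":0,"tx":0,"ty":0,"tz":0,"hand":50}]' | grep -E "tcp|gap|force"
python3 - <<'E'
from h import *
def seg(f,col,box=None):
    c=np.load('pics/'+f+'.npz')['color'].astype(int); r,g,b=c[...,0],c[...,1],c[...,2]
    m={'green':(g>1.4*r)&(g>1.3*b)&(g>30)}[col]; 
    n,l,s,ce=cv2.connectedComponentsWithStats(m.astype(np.uint8)); i=1+np.argmax(s[1:,4]); return s[i],ce[i]
for n in('wrist','scene','side'):
    snap(n,n+'7.png'); s,ce=seg(n+'7','green'); print(n,s,ce)
    print('pred for (.651,-.060)',[np.round(w2px(n+'7',[.651,-.060,z]),1) for z in(.008,.016,.032)], px2w(n+'7',*ce,.012))
print(arm.read_state()['tcp_pos'],arm.read_state()['time'])
b=cv2.imread('pics/wrist7.png')[150:350,200:460]; a=cv2.imread('pics/scene0.png')[240:310,240:340]
cv2.imwrite('pics/m10.png',np.hstack([cv2.resize(b,(520,400))]))
E
```

```text
tcp_pos: [0.5454, 0.0584, 0.1359]
wrist_force: [0.8, 1.1, -0.0]
finger_gap: 0.0502
grasp_force: 0.0
tcp_pos: [0.6514, -0.0626, 0.135]
wrist_force: [-0.2, 0.8, 1.1]
finger_gap: 0.0499
grasp_force: 0.0
wrist [ 293  186   66   67 3065] [325.93735726 218.41435563]
pred for (.651,-.060) [array([326.2, 220.1]), array([326.3, 222.8]), array([326.5, 228.6])] [ 0.6485 -0.0603]
scene [282 270  28  25 478] [296.0292887  282.21757322]
pred for (.651,-.060) [array([296.2, 283.4]), array([296. , 280.6]), array([295.5, 274.8])] [ 0.6514 -0.0601]
side [350 237  29  27 557] [363.16696589 250.80969479]
pred for (.651,-.060) [array([362.8, 250.3]), array([363. , 247.2]), array([363.6, 240.8])] [ 0.6473 -0.0641]
[ 0.65003945 -0.05987022  0.13547204] 24.9
```

```bash
python3 -m creep '[{"ax":0,"ay":0,"az":0,"tx":0,"ty":-0.03,"tz":-0.7,"hand":50},{"ax":0,"ay":0,"az":0,"tx":0,"ty":0,"tz":-1,"hand":50},{"ax":0,"ay":0,"az":0,"tx":0,"ty":0,"tz":-1,"hand":50},{"ax":0,"ay":0,"az":0,"tx":0,"ty":0,"tz":-0.8,"hand":50},{"ax":0,"ay":0,"az":0,"tx":0,"ty":0,"tz":-0.6,"hand":50}]' | grep -E "tcp|gap|force"
python3 -m creep '[{"ax":0,"ay":0,"az":0,"tx":0,"ty":0,"tz":0,"hand":50},{"ax":0,"ay":0,"az":0,"tx":0,"ty":0,"tz":0,"hand":35},{"ax":0,"ay":0,"az":0,"tx":0,"ty":0,"tz":0,"hand":22},{"ax":0,"ay":0,"az":0,"tx":0,"ty":0,"tz":0,"hand":22},{"ax":0,"ay":0,"az":0,"tx":0,"ty":0,"tz":0,"hand":22}]' 50 | grep -E "tcp|gap|force"
```

```text
tcp_pos: [0.65, -0.0604, 0.0116]
wrist_force: [-0.2, -0.4, 0.0]
finger_gap: 0.0501
grasp_force: 0.0
tcp_pos: [0.6513, -0.0614, 0.0136]
wrist_force: [-0.1, 1.4, 5.9]
finger_gap: 0.022
grasp_force: 3.2
```

```bash
python3 -m creep '[{"ax":0,"ay":0,"az":0,"tx":0,"ty":0,"tz":0,"hand":15},{"ax":0,"ay":0,"az":0,"tx":0,"ty":0,"tz":0,"hand":15},{"ax":0,"ay":0,"az":0,"tx":0,"ty":0,"tz":0,"hand":15}]' 50 | grep -E "tcp|gap|force"
```

```text
tcp_pos: [0.6516, -0.0615, 0.0138]
wrist_force: [0.6, 1.7, 7.2]
finger_gap: 0.0152
grasp_force: 3.8
```

The fingers slid over the hub top (upward force 7 N), so the tips are about 18 mm above the TCP reading. I'll reopen, go 13 mm lower and close again.

```bash
python3 -m creep '[{"ax":0,"ay":0,"az":0,"tx":0,"ty":0,"tz":0.3,"hand":30},{"ax":0,"ay":0,"az":0,"tx":0,"ty":0,"tz":0,"hand":50},{"ax":0,"ay":0,"az":0,"tx":0,"ty":0,"tz":0,"hand":50},{"ax":0,"ay":0,"az":0,"tx":0,"ty":0,"tz":0,"hand":50}]' | grep -E "tcp|gap|force"
python3 - <<'E'
from h import *
for n in('wrist','scene'):
    c=snap(n,n+'8.png')['color'].astype(int); r,g,b=c[...,0],c[...,1],c[...,2]
    N,l,s,ce=cv2.connectedComponentsWithStats(((g>1.4*r)&(g>1.3*b)&(g>30)).astype(np.uint8)); i=1+np.argmax(s[1:,4]); print(n,s[i],ce[i])
E
```

```text
tcp_pos: [0.6504, -0.0614, 0.0208]
wrist_force: [-0.3, -0.3, -0.5]
finger_gap: 0.0501
grasp_force: 0.0
wrist [ 273  226  105  105 7755] [325.08833011 277.19922631]
scene [283 270  27  26 514] [296.08560311 283.37354086]
```

```bash
python3 -m creep '[{"ax":0,"ay":0,"az":0,"tx":0,"ty":0,"tz":-0.4,"hand":50},{"ax":0,"ay":0,"az":0,"tx":0,"ty":0,"tz":-0.33,"hand":50},{"ax":0,"ay":0,"az":0,"tx":0,"ty":0,"tz":0,"hand":50}]' | grep -E "tcp|gap|force"
python3 -m creep '[{"ax":0,"ay":0,"az":0,"tx":0,"ty":0,"tz":0,"hand":35},{"ax":0,"ay":0,"az":0,"tx":0,"ty":0,"tz":0,"hand":20},{"ax":0,"ay":0,"az":0,"tx":0,"ty":0,"tz":0,"hand":20},{"ax":0,"ay":0,"az":0,"tx":0,"ty":0,"tz":0,"hand":20}]' 50 | grep -E "tcp|gap|force"
```

```text
tcp_pos: [0.6499, -0.0613, -0.0022]
wrist_force: [-0.1, -0.2, 0.5]
finger_gap: 0.0503
grasp_force: 0.0
tcp_pos: [0.6509, -0.0615, -0.0003]
wrist_force: [-0.1, -0.1, 4.4]
finger_gap: 0.0259
grasp_force: 49.4
```

```bash
python3 -m creep '[{"ax":0,"ay":0,"az":0,"tx":0,"ty":0,"tz":0.5,"hand":20},{"ax":0,"ay":0,"az":0,"tx":0,"ty":0,"tz":1,"hand":20},{"ax":0,"ay":0,"az":0,"tx":0,"ty":0,"tz":1,"hand":20},{"ax":0,"ay":0,"az":0,"tx":0,"ty":0,"tz":1,"hand":20},{"ax":0,"ay":0,"az":0,"tx":-0.3,"ty":-0.15,"tz":0.3,"hand":20}]' | grep -E "tcp|gap|force"
python3 -m creep '[{"ax":0,"ay":0,"az":0,"tx":-0.9,"ty":-0.48,"tz":0,"hand":20},{"ax":0,"ay":0,"az":0,"tx":-0.9,"ty":-0.48,"tz":0,"hand":20},{"ax":0,"ay":0,"az":0,"tx":-0.9,"ty":-0.48,"tz":0,"hand":20},{"ax":0,"ay":0,"az":0,"tx":-0.9,"ty":-0.48,"tz":0,"hand":20},{"ax":0,"ay":0,"az":0,"tx":-0.9,"ty":-0.48,"tz":0,"hand":20}]' | grep -E "tcp|gap|force"
python3 -m creep '[{"ax":0,"ay":0,"az":0,"tx":-0.9,"ty":-0.48,"tz":0,"hand":20},{"ax":0,"ay":0,"az":0,"tx":-0.9,"ty":-0.48,"tz":0,"hand":20},{"ax":0,"ay":0,"az":0,"tx":-0.65,"ty":-0.3,"tz":0,"hand":20},{"ax":0,"ay":0,"az":0,"tx":0,"ty":0,"tz":0,"hand":20}]' | grep -E "tcp|gap|force"
```

```text
tcp_pos: [0.6421, -0.066, 0.1155]
wrist_force: [0.2, 0.4, -1.4]
finger_gap: 0.0256
grasp_force: 49.3
tcp_pos: [0.5046, -0.1382, 0.1126]
wrist_force: [-0.3, -0.7, -0.3]
finger_gap: 0.0256
grasp_force: 49.3
tcp_pos: [0.4316, -0.1758, 0.1129]
wrist_force: [1.0, 1.2, -1.6]
finger_gap: 0.0261
grasp_force: 49.3
```

```bash
python3 -m creep '[{"ax":0,"ay":0,"az":0,"tx":0,"ty":0,"tz":-0.7,"hand":20},{"ax":0,"ay":0,"az":0,"tx":0,"ty":0,"tz":-1,"hand":20},{"ax":0,"ay":0,"az":0,"tx":0,"ty":0,"tz":-1,"hand":20},{"ax":0,"ay":0,"az":0,"tx":0,"ty":0,"tz":-0.7,"hand":20},{"ax":0,"ay":0,"az":0,"tx":0,"ty":0,"tz":-0.15,"hand":20}]' | grep -E "tcp|gap|force"
python3 -m creep '[{"ax":0,"ay":0,"az":0,"tx":0,"ty":0,"tz":0,"hand":20},{"ax":0,"ay":0,"az":0,"tx":0,"ty":0,"tz":-0.05,"hand":20},{"ax":0,"ay":0,"az":0,"tx":0,"ty":0,"tz":0,"hand":20}]' | grep -E "tcp|gap|force"
```

```text
tcp_pos: [0.4328, -0.175, 0.0056]
wrist_force: [-0.4, 0.4, -0.9]
finger_gap: 0.0258
grasp_force: 49.3
tcp_pos: [0.4333, -0.1759, 0.0057]
wrist_force: [0.3, -0.4, -0.3]
finger_gap: 0.0259
grasp_force: 49.3
```

```bash
python3 -m creep '[{"ax":0,"ay":0,"az":0,"tx":0,"ty":0,"tz":-0.08,"hand":20},{"ax":0,"ay":0,"az":0,"tx":0,"ty":0,"tz":0,"hand":20}]' | grep -E "tcp|gap|force"
python3 -m creep '[{"ax":0,"ay":0,"az":0,"tx":0,"ty":0,"tz":0,"hand":36},{"ax":0,"ay":0,"az":0,"tx":0,"ty":0,"tz":0,"hand":40},{"ax":0,"ay":0,"az":0,"tx":0,"ty":0,"tz":0.4,"hand":40},{"ax":0,"ay":0,"az":0,"tx":0,"ty":0,"tz":1,"hand":40},{"ax":0,"ay":0,"az":0,"tx":0,"ty":0,"tz":1,"hand":40}]' | grep -E "tcp|gap|force"
python3 -m creep '[{"ax":0,"ay":0,"az":0,"tx":0,"ty":0,"tz":1,"hand":40},{"ax":0,"ay":0,"az":0.4,"tx":1,"ty":-0.04,"tz":1,"hand":40},{"ax":0,"ay":0,"az":0.4,"tx":1,"ty":-0.04,"tz":0,"hand":40},{"ax":0,"ay":0,"az":0.4,"tx":1,"ty":-0.04,"tz":0,"hand":40},{"ax":0,"ay":0,"az":0.4,"tx":1,"ty":-0.04,"tz":0,"hand":40}]' | grep -E "tcp|gap|force"
python3 -m creep '[{"ax":0,"ay":0,"az":0.28,"tx":1,"ty":-0.04,"tz":0,"hand":40},{"ax":0,"ay":0,"az":0,"tx":1,"ty":-0.04,"tz":0,"hand":40},{"ax":0,"ay":0,"az":0,"tx":0.96,"ty":-0.08,"tz":0,"hand":40},{"ax":0,"ay":0,"az":0,"tx":0,"ty":0,"tz":0,"hand":40}]' | grep -E "tcp|gap|force"
python3 - <<'E'
from h import *
for n in('wrist','scene'): snap(n,n+'9.png')
s=arm.read_state(); print(s['time'],s['tcp_pos'],s['orientation'])
b=cv2.imread('pics/wrist9.png'); a=cv2.imread('pics/scene9.png')[160:260,110:360]
m=np.zeros((600,800,3),np.uint8); m[:320,:]=cv2.resize(a,(800,320),interpolation=2); m[320:,:400]=b[100:380,120:520]
cv2.circle(m,tuple(int(q) for q in np.array(w2px('wrist9',[.642,-.185,.02]))+[-120,220]),2,(0,0,255),-1)
t=s['tcp_pos'];cv2.circle(m,tuple(int(q) for q in np.array(w2px('wrist9',[t[0],t[1],.02]))+[-120,220]),2,(0,255,0),-1)
m[320:,400:]=cv2.resize(cv2.imread('pics/scene9.png')[170:275,370:520],(400,280))
cv2.imwrite('pics/m11.png',cv2.convertScaleAbs(m,alpha=1.6))
E
```

```text
tcp_pos: [0.4331, -0.1757, 0.0028]
wrist_force: [0.3, -0.7, -0.3]
finger_gap: 0.0259
grasp_force: 49.3
tcp_pos: [0.433, -0.1757, 0.0764]
wrist_force: [0.4, -0.2, 1.0]
finger_gap: 0.0399
grasp_force: 0.0
tcp_pos: [0.5539, -0.1804, 0.1358]
wrist_force: [-0.7, 0.5, -0.0]
finger_gap: 0.04
grasp_force: 0.0
tcp_pos: [0.6428, -0.1852, 0.135]
wrist_force: [-0.2, 0.0, 0.4]
finger_gap: 0.0402
grasp_force: 0.0
32.85 [ 0.64136457 -0.18517263  0.13514088] [-1.63084562e-01  9.86612073e-01  7.38704809e-05 -1.92915592e-04]
```

View pics/m11.png

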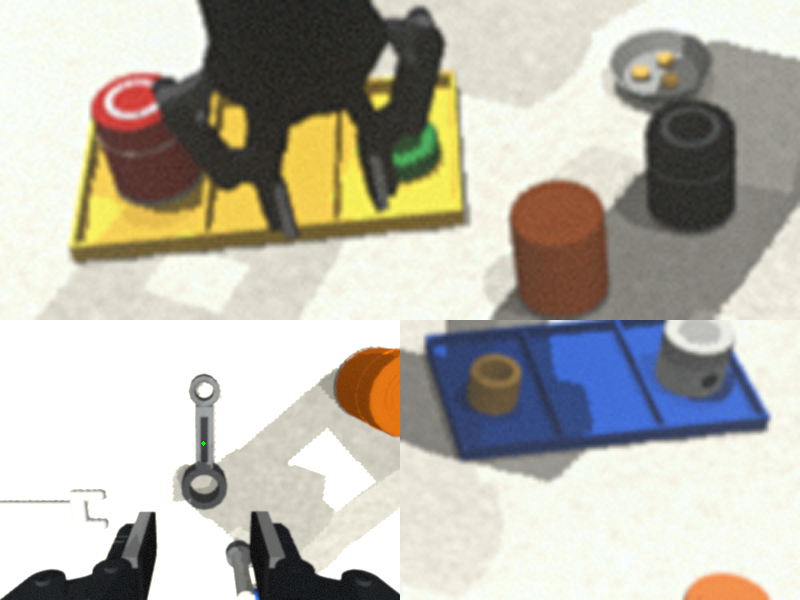

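All four parts stand in their trays: red filter and gear in the yellow, piston and bush in the blue. The rod's beam is aligned with the jaws at (204,443), so I'll grip it low.

```bash
python3 -m creep '[{"ax":0,"ay":0,"az":0,"tx":0,"ty":0,"tz":-1,"hand":40},{"ax":0,"ay":0,"az":0,"tx":0,"ty":0,"tz":-1,"hand":40},{"ax":0,"ay":0,"az":0,"tx":0,"ty":0,"tz":-1,"hand":40},{"ax":0,"ay":0,"az":0,"tx":0,"ty":0,"tz":-1,"hand":40},{"ax":0,"ay":0,"az":0,"tx":0,"ty":0,"tz":-0.5,"hand":40}]' | grep -E "tcp|gap|force"
python3 -m creep '[{"ax":0,"ay":0,"az":0,"tx":0,"ty":0,"tz":-0.3,"hand":40},{"ax":0,"ay":0,"az":0,"tx":0,"ty":0,"tz":0,"hand":40}]' | grep -E "tcp|gap|force"
python3 -m creep '[{"ax":0,"ay":0,"az":0,"tx":0,"ty":0,"tz":0,"hand":28},{"ax":0,"ay":0,"az":0,"tx":0,"ty":0,"tz":0,"hand":16},{"ax":0,"ay":0,"az":0,"tx":0,"ty":0,"tz":0,"hand":4},{"ax":0,"ay":0,"az":0,"tx":0,"ty":0,"tz":0,"hand":4}]' 60 | grep -E "tcp|gap|force"
```

```text
tcp_pos: [0.6407, -0.1852, -0.001]
wrist_force: [-0.3, -1.0, 0.3]
finger_gap: 0.04
grasp_force: 0.0
tcp_pos: [0.6419, -0.1854, -0.0088]
wrist_force: [-0.1, 0.7, -0.3]
finger_gap: 0.0402
grasp_force: 0.0
tcp_pos: [0.6423, -0.1855, -0.0082]
wrist_force: [-1.6, 0.3, 5.2]
finger_gap: 0.0122
grasp_force: 60.3
```

```bash
python3 -m creep '[{"ax":0,"ay":0,"az":0,"tx":0,"ty":0,"tz":0.5,"hand":4},{"ax":0,"ay":0,"az":0,"tx":0,"ty":0,"tz":1,"hand":4},{"ax":0,"ay":0,"az":0,"tx":0,"ty":0,"tz":1,"hand":4},{"ax":0,"ay":0,"az":0,"tx":0,"ty":0,"tz":1,"hand":4},{"ax":0,"ay":0,"az":0,"tx":-0.2,"ty":0.5,"tz":0.5,"hand":4}]' | grep -E "tcp|gap|force"
python3 -m creep '[{"ax":0,"ay":0,"az":-0.2,"tx":-0.47,"ty":1,"tz":0,"hand":4},{"ax":0,"ay":0,"az":-0.2,"tx":-0.47,"ty":1,"tz":0,"hand":4},{"ax":0,"ay":0,"az":-0.2,"tx":-0.47,"ty":1,"tz":0,"hand":4},{"ax":0,"ay":0,"az":-0.2,"tx":-0.47,"ty":1,"tz":0,"hand":4},{"ax":0,"ay":0,"az":-0.2,"tx":-0.47,"ty":1,"tz":0,"hand":4}]' | grep -E "tcp|gap|force"
python3 -m creep '[{"ax":0,"ay":0,"az":-0.2,"tx":-0.47,"ty":1,"tz":0,"hand":4},{"ax":0,"ay":0,"az":-0.2,"tx":-0.47,"ty":1,"tz":0,"hand":4},{"ax":0,"ay":0,"az":-0.2,"tx":-0.47,"ty":1,"tz":0,"hand":4},{"ax":0,"ay":0,"az":-0.1,"tx":-0.47,"ty":1,"tz":0,"hand":4},{"ax":0,"ay":0,"az":0,"tx":-0.47,"ty":1,"tz":0,"hand":4}]' | grep -E "tcp|gap|force"
python3 -m creep '[{"ax":0,"ay":0,"az":0,"tx":-0.47,"ty":1,"tz":0,"hand":4},{"ax":0,"ay":0,"az":0,"tx":-0.47,"ty":1,"tz":0,"hand":4},{"ax":0,"ay":0,"az":0,"tx":-0.47,"ty":1,"tz":0,"hand":4},{"ax":0,"ay":0,"az":0,"tx":-0.47,"ty":1,"tz":0,"hand":4},{"ax":0,"ay":0,"az":0,"tx":0,"ty":0,"tz":0,"hand":4}]'
```

```text
tcp_pos: [0.6361, -0.1707, 0.1127]
wrist_force: [-0.1, 0.9, -2.6]
finger_gap: 0.012
grasp_force: 59.4
tcp_pos: [0.5638, -0.0184, 0.1105]
wrist_force: [0.6, 0.1, -2.3]
finger_gap: 0.0122
grasp_force: 59.4
tcp_pos: [0.493, 0.1312, 0.1106]
wrist_force: [0.5, 0.1, -1.5]
finger_gap: 0.012
grasp_force: 59.4
time: 36.72
tcp_pos: [0.4362, 0.2513, 0.1106]
orientation: [-0.017, 1.0, -0.0, -0.001]
wrist_force: [-0.2, 0.4, -1.8]
finger_gap: 0.0117
grasp_force: 59.4
```

```bash
python3 -m creep '[{"ax":0,"ay":0,"az":0,"tx":-0.1,"ty":0.3,"tz":-0.5,"hand":4},{"ax":0,"ay":0,"az":0,"tx":0,"ty":0,"tz":-1,"hand":4},{"ax":0,"ay":0,"az":0,"tx":0,"ty":0,"tz":-1,"hand":4},{"ax":0,"ay":0,"az":0,"tx":0,"ty":0,"tz":-0.8,"hand":4},{"ax":0,"ay":0,"az":0,"tx":0,"ty":0,"tz":-0.35,"hand":4}]' | grep -E "tcp|gap|force"
python3 -m creep '[{"ax":0,"ay":0,"az":0,"tx":0,"ty":0,"tz":-0.1,"hand":4},{"ax":0,"ay":0,"az":0,"tx":0,"ty":0,"tz":0,"hand":4}]' | grep -E "tcp|gap|force"
```

```text
tcp_pos: [0.4346, 0.258, -0.0006]
wrist_force: [-0.8, 0.5, -1.9]
finger_gap: 0.012
grasp_force: 59.4
tcp_pos: [0.4358, 0.2587, -0.0013]
wrist_force: [0.3, -0.8, -2.6]
finger_gap: 0.0121
grasp_force: 59.4
```

```bash
python3 -m creep '[{"ax":0,"ay":0,"az":0,"tx":0,"ty":0,"tz":-0.1,"hand":4},{"ax":0,"ay":0,"az":0,"tx":0,"ty":0,"tz":-0.03,"hand":4},{"ax":0,"ay":0,"az":0,"tx":0,"ty":0,"tz":0,"hand":4}]' | grep -E "tcp|gap|force"
python3 -m creep '[{"ax":0,"ay":0,"az":0,"tx":0,"ty":0,"tz":0,"hand":20},{"ax":0,"ay":0,"az":0,"tx":0,"ty":0,"tz":0,"hand":24},{"ax":0,"ay":0,"az":0,"tx":0,"ty":0,"tz":0.4,"hand":24},{"ax":0,"ay":0,"az":0,"tx":0,"ty":0,"tz":1,"hand":24},{"ax":0,"ay":0,"az":0,"tx":0,"ty":0,"tz":1,"hand":24}]' | grep -E "tcp|gap|force"
python3 -m creep '[{"ax":0,"ay":0,"az":0,"tx":-0.3,"ty":0,"tz":1,"hand":24},{"ax":0,"ay":0,"az":0,"tx":0,"ty":0,"tz":1,"hand":24},{"ax":0,"ay":0,"az":0,"tx":0,"ty":0,"tz":1,"hand":24},{"ax":0,"ay":0,"az":0,"tx":0,"ty":0,"tz":0,"hand":24}]' | grep -E "tcp|gap|force"
python3 - <<'E'
from h import *
for n in('wrist','scene','side'): snap(n,n+'10.png')
# check rod: dark blobs inside the blue tray, predicted pixel patch brightness; unwanted parts unchanged
a=cv2.imread('pics/scene0.png').astype(int);b=cv2.imread('pics/scene10.png').astype(int)
for n,(x,y) in dict(black=(.496,.008),steel=(.647,.053)).items():
    u,v=map(int,w2px('scene10',[x,y,.02])); print(n,np.abs(a-b)[v-15:v+15,u-12:u+12].mean())
c=cv2.imread('pics/wrist10.png'); hsv=cv2.cvtColor(c,cv2.COLOR_BGR2HSV)
for p in [(.433,.260,.02),(.397+.0,.259,.02),(.470,.261,.02)]:
    u,v=map(int,w2px('wrist10',p)); print(p,u,v,c[max(v,0),u] if 0<=v<480 else None)
s=arm.read_state();print(s['time'],s['tcp_pos'])
E
```

```text
tcp_pos: [0.4356, 0.2587, -0.0052]
wrist_force: [-0.6, -0.1, 2.0]
finger_gap: 0.0125
grasp_force: 59.8
tcp_pos: [0.4355, 0.2587, 0.068]
wrist_force: [0.0, 0.1, -0.5]
finger_gap: 0.0239
grasp_force: 0.0
tcp_pos: [0.4273, 0.259, 0.159]
wrist_force: [-0.3, 1.2, 0.3]
finger_gap: 0.024
grasp_force: 0.0
black 2.1564814814814817
steel 2.6319444444444446
(0.433, 0.26, 0.02) 323 222 [47 45 46]
(0.397, 0.259, 0.02) 323 180 [140  73  30]
(0.47, 0.261, 0.02) 323 263 [193 108  41]
39.25 [0.42597833 0.25849058 0.15589007]
```

```bash
python3 - <<'E'
from h import *
c=cv2.imread('pics/wrist10.png').astype(int)
u0,v0=map(int,w2px('wrist10',[.433,.26,.02]))
g=((c.max(2)-c.min(2))<25)&(c.max(2)<110)
N,l,s,ce=cv2.connectedComponentsWithStats(g.astype(np.uint8),connectivity=8); i=l[v0,u0]; print(s[i])
pts=np.argwhere(l==i)[:,::-1].astype(np.float32); w=np.array([px2w('wrist10',*p,.02) for p in pts])
print(cv2.minAreaRect((w*1000).astype(np.float32)))
for p in [(.397,.26),(.390,.259),(.352,.257),(.388,.2575)]: pass
# tray inner: mean corners in wrist10: blue mask bbox
hsv=cv2.cvtColor(cv2.imread('pics/wrist10.png'),cv2.COLOR_BGR2HSV); m=cv2.inRange(hsv,(100,120,40),(130,255,255)); q=np.argwhere(m)[:,::-1]
print([px2w('wrist10',*p,.014) for p in (q.min(0),q.max(0))])
E
```

```text
[ 302  162   41  126 2259]
((437.7750244140625, 258.1116943359375), (110.73377990722656, 35.289756774902344), 2.6629583835601807)
[array([0.3677, 0.1392]), array([0.4969, 0.3967])]
```

```bash
python3 -c "
from rig import arm
print(arm.close_job())"
```

```text
the job is handed in; nothing more can be done
None
```

I handed the job in at about 39 s with the piston, rod and brass bush in the blue tray, the red filter and cam gear in the yellow, and the black filter and steel bush unmoved; the verdict was not reported back, and the rod's placing was checked by measurement only, not viewed.

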